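# Shut the test box and set its thumb nut

## Robot

A 7-joint arm with a two-finger parallel gripper is mounted at the origin on a cart in front of the work surface, level with it; the furniture and walls round the work are solid. World frame = base frame: x ahead of the robot, y to its left, z up, the work surface at z = 0. Lengths are in mm, angles in rad, forces in N, time in s.
With the tool pointing down it reaches from about 400 to 850 mm from the base axis. Payload 6.9 kg.
Tool frame: the origin (TCP) lies on the centre line of the jaws, within the pads' length; the fingertips stand bot.tips_ahead ahead of it and the grasp point (between the pads) lies 6 mm ahead of it (bot.tips_ahead is the distance from the TCP to the fingertips, in mm); x points along the fingers, y is the direction in which the jaws open and shut, and the axes are right-handed (so a half turn about x gives the same grasp; the last joint's range is limited). The gripper opens to 85 mm and grips with 20 to 120 N. Pads are 22 mm wide; open, the fingers measure 114 mm over their backs; the gripper's body (76 mm by 85 mm) begins 54 mm behind the grasp point. The pads swing forward as they close: fully open they stand 13 mm farther back than shut.
Start: joints at [1.337, 0.507, -0.238, 1.5, 0.126, 1.149, -0.155], TCP at [208.282, -589.263, 256.275] pointing down, gripper open.
Joint ranges: [-3.08, 3.08], [-0.24, 2.05], [-1.43, 1.35], [0, 2.5], [-1.52, 4.66], [0.17, 1.96], [-2.89, 2.89]. Speed limits (rad/s): [2.39, 2.39, 3.14, 3.14, 3.14, 3.14, 3.14].

## Interface

Orientations are given as a unit quaternion [x, y, z, w].
In Python, from rig import bot, jaws, solver, snapshot, camera_info, silhouettes, landmark_of gives the robot as it stands. Calls block until the motion is done:
- bot.goto(position, orientation): joint-space move of the TCP to a pose.
- bot.servo_line(position, feed=150, frame=None): straight line of the TCP; frame=None keeps the orientation; feed is the mean speed in mm/s.
- bot.move_j(angles): joint-space move.
- jaws.open_gripper() and jaws.close(): open the fingers fully, or close them until they stop; the grip force is fixed at half the most.
- bot.pause(seconds).
- solver.ik(position, orientation): joint angles nearest the present ones, or None.
- bot.observe(): the state.
- snapshot(name): name is "scene" or "top" or "wrist"; returns the picture (400x640x3 uint8, red, green, blue); there is no depth.
- camera_info(name): a dict with "K" (3x3 intrinsics, pixels), "distortion" ([k1, k2, p1, p2, k3] as OpenCV has them; the pictures are not rectified), "R" (3x3) and "t" (3): a world point X has camera coordinates R X + t. Camera axes: x right, y down, z forward; pixel columns grow to the right and rows downward; lengths in mm; the calibration is good to about 2 mm. A picture is of the moment at which its call begins: read the wrist's pose just before it. camera_info takes no time and is no camera call; for the wrist camera it gives the pose at the moment of the call.
A pose or a line that the arm cannot do raises bot.PlanningError and nothing moves.
- bot.sign_off(): hands the job in, once; it reports no verdict.
Trained networks look in the newest picture that a camera, given by its name, has taken for a name from the list of things; names that differ only in an ending like _2 or _b are one class to them, and where a whole thing is asked for, a point or a joint stands for the part that bears it (a point fixed in the world has none). Each returns a list of dicts, best first, with "confidence" (0 to 1); they miss things now and then, are a little off and sometimes report something else, mostly with a low value. They report only what shows in the picture. A call takes as long as a camera call.
- silhouettes(camera, label): "region" (400x640 bool, what is visible of it) and "rect" ([left, top, right, bottom] in pixels, round what is visible of it).
- landmark_of(camera, label): "at" ([row, column] in pixels: a listed point, or the origin of a listed thing).
The state is a dict: "time_s": time; "q": joint angles; "dq": joint speeds; "tau": joint torques, N m; "tool_pos": TCP position; "eef_rot": TCP orientation; "force": force on the tool from outside, world axes, zero at the start; "ft_torque": the same for the moment, N m; "gripper_width": finger opening in mm.
Only numpy, scipy, OpenCV 4.12 (cv2) and the standard library are available. Lean on these libraries where they do the work, as an engineer would, in place of code of your own. Each camera call takes 0.05 s, during which the arm holds its last target.

## Task

Press the lid of the small test box down until its catch snaps and it stays shut, then screw the knurled thumb nut on the lid down (clockwise) until it bottoms out. Back it off a quarter turn and finish still holding the nut between the fingers, not letting go, so that it stays set at that quarter turn while the thread lock grabs; leave the dial gauge and the two blocks beside the box where they are.

Things in the scene. Friction and masses are not known exactly. Their poses are not given: they have to be found in the camera images.
- box_base (a point): Aluminium test box, 120 x 90 x 42 mm, screwed to the bench (cannot move). This point is the centre of its underside, on the bench. Its x axis points from the latch (front) side to the hinge (rear) side, y along the hinge, z up. Screw ears stick out 13 mm beyond the box's long sides, 8 mm high.
- lid_press (a point): Middle of the ribbed thumb lip on top of the grey lid (132 x 90 x 6 mm), 126 mm from the hinge axis; with the lid shut 62 mm in front of the box centre and 48 mm above the bench. Press down here. Pressing past the catch takes about 8 N, up to 12.
- lid_hinge (a point): Hinge axis of the lid, at its middle, 64 mm behind the box centre and 42 mm above the bench. Same place whatever the lid angle.
- lid (a joint): Opening angle of the lid in rad: 0 shut and caught, grows as the front edge rises. Above about 0.05 it only rests on the catch or stands open. The lid moves stiffly (1 to 2 N at the lip) and stays where left, until a spring catch under the lip about 10 mm before it is shut; past that it snaps home.
- nut_grip (a point): Centre (half-way up) of the round knurled steel thumb nut, 28 mm diameter, 28 mm tall, captive on the lid 4 mm in front of the box centre, square to the lid; the rest of the lid is flat. Lid shut and nut bottomed: 64.4 mm above the bench, nut's underside 2.2 mm above the lid's top face. Can be gripped at any angle around it.
- thumb_nut: The nut with its screw; this origin is the centre of the nut's underside and rises and sinks with it, but does not turn with it.
- nut_turn (a joint): Turn of the nut in rad: 0 bottomed out (hard stop), grows as it is unscrewed (counter-clockwise from above); it starts 2.2 to 4.2 rad up. The thread lifts the nut 6 mm per full turn. Turning takes about 0.05 N m, and it stays where it is left.
- dial_gauge: Bystander: round white dial gauge lying on the bench at the box's +y side, 107 x 60 x 22 mm; origin at the centre of its underside.
- block_steel: Bystander: plain steel block, 20 x 45 x 20 mm, on the bench at the box's -y side; origin at the centre of its underside.
- block_orange: Bystander: orange block, 30 x 40 x 22 mm, on the bench behind the hinge; origin at the centre of its underside.

How it is judged:
By the outcome, as a careful person would: the job done as asked, in the order asked, and still so for the second after the job is handed in, while the arm keeps its last pose, push and grip.
It also fails if it takes over 64 s, if anything falls off the work surface, if the arm or the gripper's body presses on something with over 40 N, if the wrist force passes 120 N, or if a joint passes its speed limit or range.

## Working session

There is one attempt and no reset: what is moved stays moved. The work goes in short steps, each a Python script; the robot and the scene stay as the last script left them, time stands still between calls to the robot, and variables do not carry over. Pictures are saved under pics/ and viewed, and the job is handed in when it is done.

```bash
ls; mkdir -p pics; python3 - <<'E'
from rig import *
import cv2,numpy as np
s=bot.observe(); print(s, bot.tips_ahead)
for c in ["scene","top","wrist"]:
    im=snapshot(c); cv2.imwrite(f"pics/{c}0.png",im[:,:,::-1])
    for l in ["box_base","lid_press","lid_hinge","nut_grip","thumb_nut","dial_gauge","block_steel","block_orange"]:
        print(c,l,[(np.round(d["at"],1).tolist(),round(d["confidence"],2)) for d in landmark_of(c,l)][:3])
    ci=camera_info(c); print({k:np.round(v,3).tolist() for k,v in ci.items()})
print(bot.observe()["time_s"])
E
```

```text
pics
{'time_s': 0.0, 'q': array([ 1.3365299 ,  0.50828331, -0.23750892,  1.50115254,  0.12573542,
        1.14889547, -0.15479691]), 'dq': array([-0.00082165, -0.0007879 , -0.00203713, -0.00043503,  0.00140473,
       -0.00095771, -0.0002873 ]), 'tau': array([ 6.70483169e-04, -6.20593286e+01, -2.18627751e+00, -2.49655974e+01,
        1.29104045e-02,  1.18954817e-02,  1.41725471e-05]), 'tool_pos': array([ 208.04564565, -588.86350003,  255.45615894]), 'eef_rot': array([-0.69679368, -0.12015987,  0.69705828, -0.11895347]), 'force': array([ 0.13355934, -0.39022908, -0.3709516 ]), 'ft_torque': array([-0.06048782,  0.00947163,  0.04820043]), 'gripper_width': 85.4973368394459} 25.0
scene box_base [([210.9, 384.9], 0.76)]
scene lid_press [([182.1, 406.0], 0.96)]
scene lid_hinge [([189.2, 364.9], 0.74)]
scene nut_grip [([177.1, 382.0], 0.61)]
scene thumb_nut [([184.3, 384.7], 0.66)]
scene dial_gauge [([243.1, 346.9], 0.85)]
scene block_steel [([176.9, 398.7], 0.55), ([242.9, 346.1], 0.16)]
scene block_orange [([199.5, 340.3], 0.75)]
{'K': [[406.653, 0.0, 323.793], [0.0, 406.653, 198.791], [0.
[... 390 characters left out ...]
.1, 334.2], 0.65)]
top block_steel []
top block_orange [([174.1, 362.9], 0.7)]
{'K': [[481.33, 0.0, 316.517], [0.0, 481.33, 188.77], [0.0, 0.0, 1.0]], 'distortion': [0.029, 0.0, 0.0, 0.0, 0.0], 'R': [[0.03, -0.999, -0.014], [-0.996, -0.029, -0.079], [0.078, 0.016, -0.997]], 't': [9.783, 647.976, 895.19]}
wrist box_base []
wrist lid_press []
wrist lid_hinge []
wrist nut_grip []
wrist thumb_nut []
wrist dial_gauge []
wrist block_steel []
wrist block_orange []
{'K': [[360.195, 0.0, 322.408], [0.0, 360.195, 201.354], [0.0, 0.0, 1.0]], 'distortion': [-0.074, 0.0, 0.0, 0.0, 0.0], 'R': [[0.333, -0.943, -0.0], [-0.906, -0.32, 0.277], [-0.261, -0.092, -0.961]], 't': [-623.475, -35.767, 378.532]}
1.35
```

View pics/scene0.png

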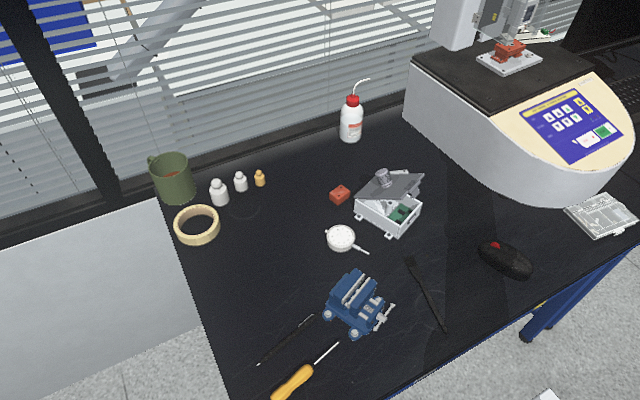

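View pics/top0.png

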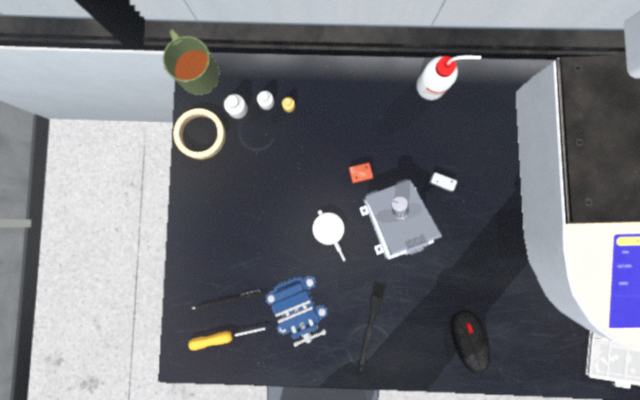

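View pics/wrist0.png

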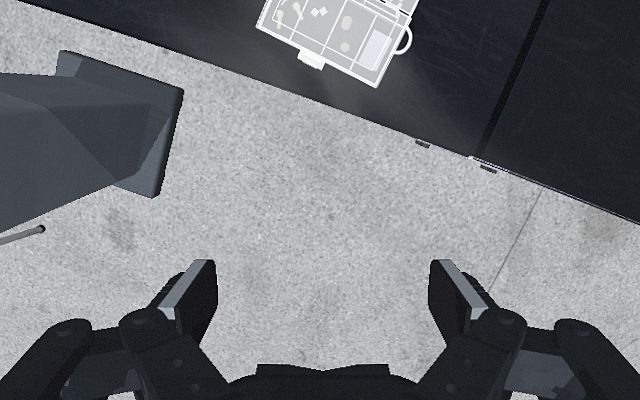

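The scene view shows the box at about (385,205) with its lid ajar and the nut at (382,177). The top view shows the box at (400,220), with the gauge to its left, the orange block above left and the steel block above right. The wrist view shows only the floor. Next I fit the box pose from both views.

```bash
cat > h.py <<'E'
import numpy as np,cv2
from scipy.optimize import least_squares
def proj(ci,X):
    X=np.atleast_2d(X).astype(float)
    p,_=cv2.projectPoints(X,cv2.Rodrigues(np.array(ci["R"]))[0],np.array(ci["t"],float),np.array(ci["K"],float),np.array(ci["distortion"],float))
    return p[:,0,::-1]  # row,col
def model(v,name):
    x,y,yaw,lid,turn=v
    c,s=np.cos(yaw),np.sin(yaw)
    def hp(f,h): # point on lid: f mm forward of hinge, h above the hinge plane
        return np.array([64-(f*np.cos(lid)+0)+h*np.sin(lid),0,42+f*np.sin(lid)+h*np.cos(lid)])
    up=6*turn/(2*np.pi)
    P={"box_base":np.zeros(3),"lid_hinge":np.array([64,0,42.]),"lid_press":hp(126,6),
       "nut_grip":hp(68,22.4+up),"thumb_nut":hp(68,8.4+up)}[name]
    return np.array([x+c*P[0]-s*P[1],y+s*P[0]+c*P[1],P[2]])
def fit(obs,v0):
    # obs: list (ci,name,[r,c],weight)
    def res(v):
        r=[]
        for ci,n,at,w in obs: r+=list((proj(ci,model(v,n))[0]-at)*w)
        return np.array(r+[(v[4]-3.2)/1.0])
    return least_squares(res,v0,loss="soft_l1")
def ground(ci,at,z=0):
    p=cv2.undistortPoints(np.array([[[at[1],at[0]]]],float),np.array(ci["K"]),np.array(ci["distortion"]))[0,0]
    R=np.array(ci["R"]);t=np.array(ci["t"]);C=-R.T@t;d=R.T@np.array([p[0],p[1],1]);return C+d*(z-C[2])/d[2]
E
python3 - <<'E'
from rig import *
from h import *
S=camera_info("scene");T=camera_info("top")
obs=[(S,"box_base",[210.9,384.9],1),(S,"lid_press",[182.1,406],1),(S,"lid_hinge",[189.2,364.9],1),(S,"nut_grip",[177.1,382],1),(S,"thumb_nut",[184.3,384.7],1),
(T,"lid_hinge",[188.4,387.8],1),(T,"nut_grip",[208.5,398.5],1),(T,"thumb_nut",[210,398.9],1)]
g=ground(T,[220,400],40);print(g)
best=None
for yaw in np.arange(-3,3.2,.5):
    f=fit(obs,[g[0],g[1],yaw,.4,3.2])
    if best is None or f.cost<best.cost: best=f
print(best.x,best.cost)
for o in obs: print(o[1],proj(o[0],model(best.x,o[1]))[0]-o[2])
print("lip top px",proj(T,model(best.x,"lid_press")))
for n,a in [("gauge",[233,332]),("steel",[182,443]),("orange",[173,361]),("bottleS",[80,435])]: print(n,ground(T,a,10))
print(ground(S,[243,346.9]),ground(S,[199.5,340.3]))
E
```

```text
[ 592.29368369 -129.06708287   40.        ]
[ 5.89563806e+02 -1.25537435e+02  3.51501306e-01  6.51047061e-01
  2.52644294e+00] 8.300602070219373
box_base [2.75521884 0.22786799]
lid_press [1.16414371 0.1379545 ]
lid_hinge [-2.01751825 -0.47680683]
nut_grip [-0.5418072  -0.30328719]
thumb_nut [-2.12874061 -0.38958519]
lid_hinge [ 0.50936944 -0.83982964]
nut_grip [-1.12218336  0.43957745]
thumb_nut [2.19845048 0.64176323]
lip top px [[239.22744256 412.08824747]]
gauge [563.89939875  -3.44305859  10.        ]
steel [ 668.80789505 -215.49286967   10.        ]
orange [681.91386862 -56.69911099  10.        ]
bottleS [ 869.89012151 -197.65566291   10.        ]
[560.44627191  -7.50394375   0.        ] [674.01931136 -56.7794744    0.        ]
```

```bash
cat >> h.py <<'E'
from scipy.spatial.transform import Rotation as Ro
def quat(a):
    M=np.zeros((3,3));M[:,0]=[0,0,-1];M[:,1]=[np.sin(a),-np.cos(a),0];M[:,2]=np.cross(M[:,0],M[:,1]);return Ro.from_matrix(M).as_quat()
def ang(q):
    M=Ro.from_quat(q).as_matrix();return np.arctan2(M[0,1],-M[1,1])
E
python3 - <<'E'
from rig import *
from h import *
bot.servo_line([235,-430,330],feed=250)
s=bot.observe();print(s["time_s"],s["q"].round(2))
q=np.array(solver.ik([565,-135,280],quat(.35)));print(q.round(2))
q[6]+=np.pi
bot.move_j(q)
s=bot.observe();print(s["time_s"],s["q"].round(2),s["tool_pos"],ang(s["eef_rot"]),s["force"])
for c in ["wrist"]:
    ci=camera_info(c)
    im=snapshot(c); cv2.imwrite(f"pics/{c}1.png",im[:,:,::-1])
    obs=[]
    for l in ["box_base","lid_press","lid_hinge","nut_grip","thumb_nut"]:
        d=landmark_of(c,l);print(c,l,[(np.round(e["at"],1).tolist(),round(e["confidence"],2)) for e in d][:3])
        if d and d[0]["confidence"]>.5: obs.append((ci,l,d[0]["at"],1))
f=fit(obs,[589.6,-125.5,.35,.6,3]);print(f.x,f.cost)
for o in obs: print(o[1],proj(o[0],model(f.x,o[1]))[0]-o[2])
print(bot.observe()["time_s"])
E
```

```text
2.2083 [ 1.24  0.24 -0.28  1.71  0.07  1.2  -0.29]
[ 0.54  0.45 -0.53  1.58  0.24  1.18 -1.27]
4.0833 [ 0.54  0.45 -0.53  1.58  0.24  1.18  1.87] [ 564.80575408 -136.17292044  279.64328875] -2.7942662546583517 [0.1297017  0.02658959 0.26184232]
wrist box_base []
wrist lid_press []
wrist lid_hinge [([255.8, 324.9], 0.7)]
wrist nut_grip [([239.1, 320.6], 0.95)]
wrist thumb_nut [([228.7, 322.5], 0.77)]
[ 5.92170388e+02 -1.26672496e+02  4.15084312e-01  5.87041111e-01
  3.28120620e+00] 2.3480696025017638
lid_hinge [ 0.15858522 -0.13672023]
nut_grip [0.93741948 1.41713204]
thumb_nut [-1.45437933 -1.05395764]
4.3833
```

View pics/wrist1.png

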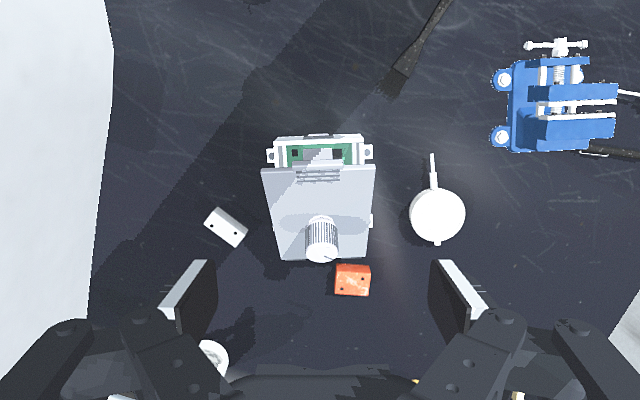

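The wrist view shows the lid front edge from (261,169) to (376,167), the lip at about (319,173), and the rear edge from (281,259) to (368,257). The nut is at (321,238), steel block (225,227), orange block (352,280) and gauge (437,213). I'll add the lid corners to the fit.

```bash
cat >> h.py <<'E'
def lidpt(v,f,yy,h):
    x,y,yaw,lid,_=v;c,s=np.cos(yaw),np.sin(yaw)
    P=[64-f*np.cos(lid)+h*np.sin(lid),yy,42+f*np.sin(lid)+h*np.cos(lid)]
    return np.array([x+c*P[0]-s*P[1],y+s*P[0]+c*P[1],P[2]])
E
python3 - <<'E'
from rig import *
from h import *
W=camera_info("wrist");S=camera_info("scene");T=camera_info("top")
lm=[(S,"box_base",[210.9,384.9],.5),(S,"lid_press",[182.1,406],.7),(S,"lid_hinge",[189.2,364.9],.5),(S,"nut_grip",[177.1,382],.5),
(T,"lid_hinge",[188.4,387.8],.5),(T,"nut_grip",[208.5,398.5],.7),
(W,"lid_hinge",[255.8,324.9],1),(W,"nut_grip",[239.1,320.6],1),(W,"thumb_nut",[228.7,322.5],.5),(W,"lid_press",[173,319],.7)]
cor=[(W,132,-45,[169,261]),(W,132,45,[167,376]),(W,0,-45,[259,281]),(W,0,45,[257,368])]
def res(v):
    r=[]
    for ci,n,at,w in lm:r+=list((proj(ci,model(v,n))[0]-at)*w)
    for ci,f,y,at in cor:r+=list(proj(ci,lidpt(v,f,y,6))[0]-at)
    return np.array(r+[v[4]-3.2])
f=least_squares(res,[590,-126,.38,.6,3.2],loss="soft_l1");print(f.x,f.cost)
print(res(f.x).reshape(-1,1)[:-1].reshape(-1,2).round(1).tolist())
print("cov",np.sqrt(np.diag(np.linalg.inv(f.jac.T@f.jac))))
for n,a,z in [("gauge",[213,437],22),("steel",[222,227],20),("orange",[275,352],22)]: print(n,ground(W,a,z))
E
```

```text
[ 5.90230243e+02 -1.26073777e+02  3.86501093e-01  5.74605494e-01
  5.38269003e+00] 13.50735051209238
[[1.2, 0.1], [3.2, 1.6], [-0.9, -0.5], [0.2, 0.3], [0.3, -0.8], [0.2, 0.6], [-1.8, -1.5], [-0.6, 1.3], [-1.4, -0.5], [0.9, -0.0], [2.0, 0.6], [-0.2, -0.0], [1.2, 0.3], [0.3, -2.1]]
cov [0.89382413 0.55332054 0.00873531 0.01223348 1.38602616]
gauge [569.39476917   2.2245479   22.        ]
steel [ 659.44462377 -212.67322982   20.        ]
orange [671.63803077 -58.66004859  22.        ]
```

```bash
python3 - <<'E'
from rig import *
from h import *
V=np.array([590.2,-126.1,.386,.575,3.2])
jaws.close()
s=bot.observe();TA=bot.tips_ahead;print(s["time_s"],s["gripper_width"],TA,s["force"].round(1))
o=quat(.386+np.pi)
def tcp(lid,dz=0):
    v=V.copy();v[3]=lid;return lidpt(v,121,0,6)+[0,0,TA+dz]
bot.goto(tcp(.65,35),o)
F0=bot.observe()["force"]
for lid in [.65,.55,.45,.35,.25,.18,.12]:
    bot.servo_line(tcp(lid),feed=80)
    s=bot.observe();print(lid,round(s["time_s"],2),(s["force"]-F0).round(1),(s["tool_pos"]-tcp(lid)).round(1))
E
```

```text
5.15 -0.2882231197419936 25.0 [ 0.  -0.6  0.3]
0.65 6.22 [-0.2  0.6 -0.5] [0.3 0.1 0.4]
0.55 6.53 [-0.  -0.5  0.7] [-0.3 -0.3  0.1]
0.45 6.83 [ 0.2  0.4 -0.2] [-0.2 -0.1 -0.1]
0.35 7.12 [-0.4 -0.5 -0.3] [-0.2 -0.  -0.1]
0.25 7.42 [ 0.2 -0.5 -0.3] [-0.2  0.  -0.1]
0.18 7.68 [ 0.   0.6 -0.5] [-0.2 -0.  -0.2]
0.12 7.93 [-0.9 -0.1  0.7] [-0.3  0.  -0.3]
```

```bash
python3 - <<'E'
from rig import *
from h import *
im=snapshot("scene"); cv2.imwrite("pics/scene2.png",cv2.resize(im[130:270,300:480,::-1],None,fx=4,fy=4))
im=snapshot("wrist"); cv2.imwrite("pics/wrist2.png",im[:,:,::-1])
E
```

```text
(no output)
```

View pics/scene2.png

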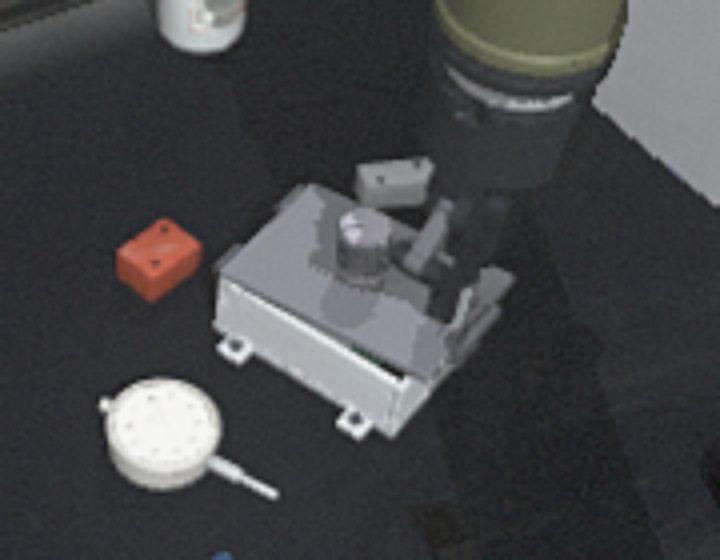

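View pics/wrist2.png

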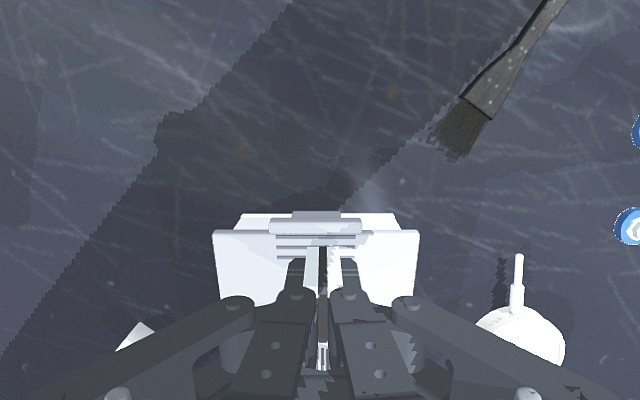

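The lid has followed and is nearly shut. The scene crop shows a small gap at the front (380,360), and in the wrist view the fingertips sit on the ribs at (320,250). Next I press past the catch in small steps.

```bash
python3 - <<'E'
from rig import *
from h import *
V=np.array([590.2,-126.1,.386,0,3.2]);TA=25
def tcp(lid,dz=0):
    v=V.copy();v[3]=lid;return lidpt(v,122,0,6)+[0,0,TA+dz]
P=[tcp(l) for l in (.1,.08,.06,.045,.03,.02,.01,0)]+[tcp(0,d) for d in (-1,-2,-3,-4,-5,-6)]
for p in P:
    bot.servo_line(p,feed=25)
    s=bot.observe();print(p[2].round(1),round(s["time_s"],2),s["force"].round(1),s["tool_pos"][2].round(2))
    if s["force"][2]>28: break
E
```

```text
85.1 8.29 [-0.1  0.6  0.6] 85.1
82.7 8.54 [ 0.3 -1.  -0.6] 82.58
80.3 8.79 [ 0.6 -0.8 -0.3] 80.4
78.5 9.04 [2.3 0.9 2.7] 78.56
76.7 9.29 [ 1.1 -0.   0.8] 76.48
75.4 9.54 [ 1.2 -0.   0.7] 75.11
74.2 9.79 [-0.6 -0.3 -1.2] 74.03
73.0 10.04 [-0.4  0.1  3.8] 73.21
72.0 10.29 [-3.3  1.  11.8] 72.93
71.0 10.54 [-4.7  0.2 18.7] 72.65
70.0 10.79 [-7.8  1.2 27. ] 72.39
69.0 11.04 [-10.    1.4  34.4] 72.12
```

```bash
python3 - <<'E'
from rig import *
from h import *
s=bot.observe();p=s["tool_pos"]
bot.servo_line([p[0],p[1],p[2]+60],feed=200)
jaws.open_gripper()
bot.goto([565,-137,230],quat(.386+np.pi))
s=bot.observe();print(s["time_s"],s["q"].round(2),s["tool_pos"],s["force"].round(1),s["gripper_width"])
for c in ("wrist","top","scene"):
    ci=camera_info(c);im=snapshot(c)
    if c!="scene":cv2.imwrite(f"pics/{c}3.png",im[:,:,::-1])
    else: cv2.imwrite("pics/scene3.png",cv2.resize(im[130:270,300:480,::-1],None,fx=4,fy=4))
    for l in ["lid_press","lid_hinge","nut_grip","thumb_nut"]:
        d=landmark_of(c,l);print(c,l,[(np.round(e["at"],1).tolist(),round(e["confidence"],2)) for e in d][:2],proj(ci,model([590.2,-126.1,.386,0,3],l))[0].round(1))
    d=silhouettes(c,"thumb_nut");print([(e["rect"],e["confidence"]) for e in d][:2])
print(bot.observe()["time_s"])
E
```

```text
12.7833 [ 0.54  0.49 -0.54  1.66  0.28  1.07  1.88] [ 565.41153654 -136.91398366  230.98242375] [-0.9 -0.2 -0.8] 85.50937866860197
wrist lid_press [([143.1, 319.8], 0.91)] [141.6 321.7]
wrist lid_hinge [([277.7, 319.4], 0.93)] [275.3 321.8]
wrist nut_grip [([214.5, 319.4], 0.7), ([236.5, 214.7], 0.38)] [215.4 321.7]
wrist thumb_nut [([208.9, 323.0], 0.65)] [210.2 321.7]
[([303.0, 197.4, 338.7, 237.5], 0.56)]
top lid_press [([254.5, 410.9], 0.66)] [252.7 411.3]
top lid_hinge [([187.8, 387.6], 0.86)] [189.  386.2]
top nut_grip [([221.8, 399.5], 0.49)] [223.  401.5]
top thumb_nut [] [223.  400.3]
[([392.3, 212.2, 411.5, 227.5], 0.5)]
scene lid_press [([209.9, 412.4], 0.86)] [213.6 412.4]
scene lid_hinge [([185.9, 362.6], 0.59)] [187.5 363.9]
scene nut_grip [([194.7, 388.7], 0.55)] [194.4 390.7]
scene thumb_nut [([199.5, 387.7], 0.68)] [198.7 389.8]
[([383.4, 185.7, 397.2, 202.7], 0.48)]
13.6833
```

View pics/wrist3.png

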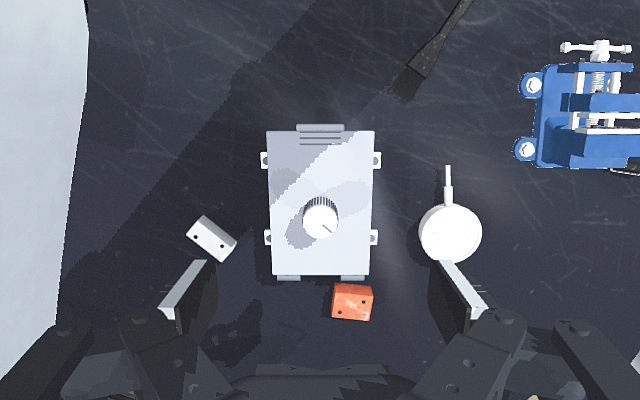

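View pics/scene3.png

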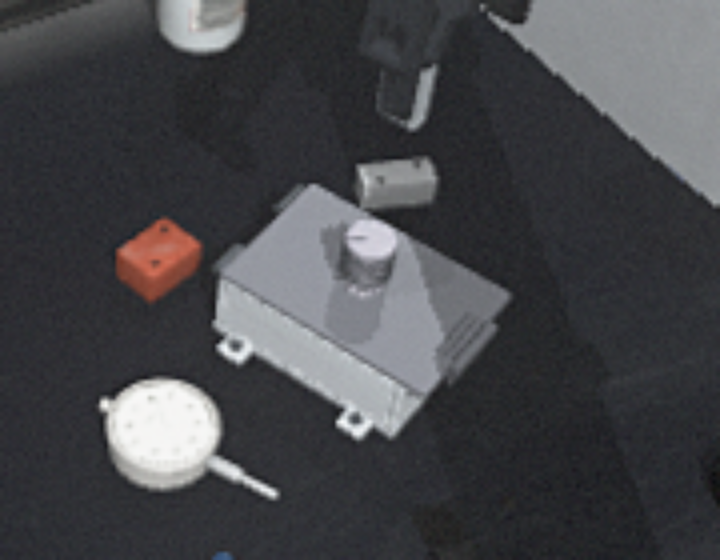

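The lid is shut: the wrist and scene views show it flush, with no gap. The nut's top centre is at (320,219) in the wrist view, with an index line pointing toward (333,233). I'll descend on the nut and grip it with joint 7 high.

```bash
python3 - <<'E'
from rig import *
from h import *
a=.386+np.pi+.75
N=np.array([587.1,-129.1])
bot.goto([*N,150],quat(a))
s=bot.observe();print(s["time_s"],s["q"].round(2),s["tool_pos"])
bot.servo_line([*N,79],feed=120)
bot.pause(.2)
s=bot.observe();print(s["time_s"],s["tool_pos"].round(2),s["force"].round(1),s["ft_torque"].round(2))
jaws.close();bot.pause(.2)
s=bot.observe();M=Ro.from_quat(s["eef_rot"]).as_matrix()
print(s["time_s"],s["q"].round(3),s["tool_pos"].round(2),"F",s["force"].round(1),"T",s["ft_torque"].round(2),s["gripper_width"],"F tool",(M.T@s["force"]).round(1))
im=snapshot("wrist");cv2.imwrite("pics/wrist4.png",im[:,:,::-1])
E
```

```text
14.275 [ 0.59  0.64 -0.68  1.7   0.47  0.97  2.43] [ 587.1437128  -129.17450287  150.14869601]
15.2167 [ 587.6  -129.17   79.89] [-0.5  0.3  0.9] [-0.06 -0.03 -0.05]
15.9833 [ 0.552  0.721 -0.624  1.77   0.551  0.829  2.37 ] [ 588.26 -129.62   79.51] F [ 4.7 -2.6  2.4] T [-0.58 -0.92  0.02] 26.35130139229961 F tool [-2.4 -5.4 -0.3]
```

View pics/wrist4.png

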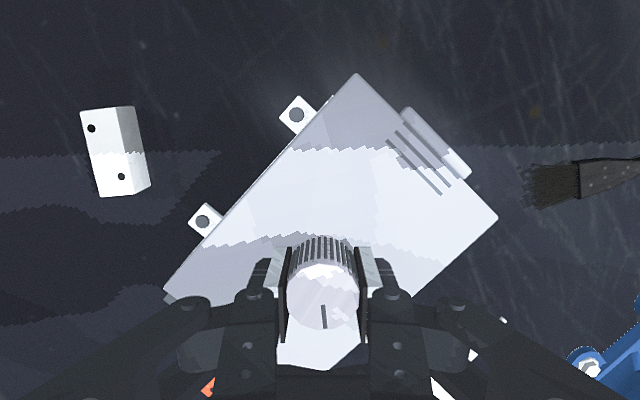

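```bash
python3 - <<'E'
from rig import *
from h import *
s=bot.observe();x0,y0=588.2,-129.6
z0=s["tool_pos"][2]; a0=ang(s["eef_rot"])
q0=np.array(solver.ik([x0,y0,79.2],quat(a0)));q1=np.array(solver.ik([x0,y0,76.2],quat(a0)))
d=(q1-q0)/-3.0; print("dqdz",d.round(4),(q0-s["q"]).round(3))
import json
json.dump(dict(q0=q0.tolist(),d=d.tolist(),a0=a0),open("st.json","w"))
th=0;log=[];hit=0
while th<4.5:
    st=.2 if th<1.9 else .08
    th+=st
    q=q0+d*(-6*th/(2*np.pi));q[6]-=th
    bot.move_j(q)
    s=bot.observe()
    act=(a0-ang(s["eef_rot"]))%(2*np.pi)
    print(round(th,2),round(s["time_s"],2),"act",round(act,3),"Tz",round(s["ft_torque"][2],2),"F",s["force"].round(1),s["tool_pos"].round(1))
    if s["ft_torque"][2]>.3:
        hit+=1
        if hit>=2: break
    if np.abs(s["force"]).max()>35: print("force!");break
json.dump(dict(q0=q0.tolist(),d=d.tolist(),a0=a0,th=th),open("st.json","w"))
E
```

```text
dqdz [ 0.0006 -0.0012 -0.0009 -0.0008 -0.0011  0.0019  0.001 ] [-0.     0.001 -0.    -0.002 -0.001  0.003  0.001]
0.2 16.34 act 0.196 Tz -0.08 F [ 1.6 -1.4  4.7] [ 588.4 -129.7   79.3]
0.4 16.65 act 0.393 Tz -0.05 F [ 3.3 -2.4  4. ] [ 588.5 -129.8   79.1]
0.6 16.96 act 0.592 Tz -0.05 F [ 3.  -2.7  5.8] [ 588.5 -129.8   78.8]
0.8 17.27 act 0.791 Tz -0.05 F [ 3.4 -3.3  4.2] [ 588.6 -129.8   78.6]
1.0 17.57 act 0.99 Tz -0.07 F [ 4.4 -2.6  4.3] [ 588.6 -129.9   78.5]
1.2 17.88 act 1.19 Tz -0.02 F [ 3.9 -3.1  4.8] [ 588.6 -129.9   78.3]
1.4 18.19 act 1.39 Tz -0.01 F [ 3.3 -4.   4.9] [ 588.6 -130.    78.1]
1.6 18.5 act 1.59 Tz 0.01 F [ 3.4 -3.9  5.5] [ 588.6 -130.    77.9]
1.8 18.81 act 1.79 Tz -0.04 F [ 4.2 -3.9  5.2] [ 588.6 -130.1   77.7]
2.0 19.12 act 1.99 Tz -0.01 F [ 3.9 -3.4  4.8] [ 588.6 -130.2   77.5]
2.08 19.37 act 2.07 Tz -0.02 F [ 3.5 -3.8  4.2] [ 588.5 -130.2   77.4]
2.16 19.62 act 2.15 Tz -0.05 F [ 3.5 -3.7  4.9] [ 588.5 -130.2   77.4]
2.24 19.87 act 2.23 Tz -0.05 F [ 3.4 -4.4  4.9] [ 588.5 -130.2   77.3]
2.32 20.12 act 2.31 Tz -0.07 F [ 4.  -3.9  5.5] [ 588.5 -130.2   77.2]

[... 1002 characters left out ...]
ct 3.51 Tz -0.02 F [ 2.2 -5.4  6.3] [ 588.1 -130.3   76. ]
3.6 24.12 act 3.589 Tz -0.06 F [ 1.8 -4.5  5.7] [ 588.1 -130.3   75.9]
3.68 24.37 act 3.67 Tz -0.06 F [ 2.3 -3.6  6.2] [ 588.1 -130.3   75.9]
3.76 24.62 act 3.749 Tz -0.02 F [ 1.3 -4.1  6.6] [ 588.  -130.2   75.8]
3.84 24.87 act 3.829 Tz -0.09 F [ 1.4 -4.1  5.7] [ 588.  -130.2   75.7]
3.92 25.12 act 3.909 Tz -0.07 F [ 2.3 -3.7  6.1] [ 588.  -130.2   75.6]
4.0 25.37 act 3.989 Tz 0.07 F [ 1.5 -4.   6.2] [ 588.  -130.2   75.6]
4.08 25.62 act 4.069 Tz -0.02 F [ 1.3 -3.7  6.2] [ 588.  -130.    75.5]
4.16 25.87 act 4.147 Tz 0.62 F [ 1.3 -3.9  7. ] [ 588.  -129.9   75.5]
4.24 26.12 act 4.228 Tz 0.32 F [ 5.6 -3.1  3.9] [ 589.3 -129.9   75.5]
```

```bash
python3 - <<'E'
from rig import *
from h import *
s=bot.observe();print(s["time_s"],s["ft_torque"].round(2),s["force"].round(1),s["gripper_width"],s["q"].round(3),ang(s["eef_rot"]))
im=snapshot("wrist");cv2.imwrite("pics/wrist5.png",np.hstack([cv2.resize(cv2.imread("pics/wrist4.png")[230:380,260:390],None,fx=3,fy=3),cv2.resize(im[230:380,260:390,::-1],None,fx=3,fy=3)]))
im=snapshot("scene");cv2.imwrite("pics/scene5.png",cv2.resize(im[130:270,300:480,::-1],None,fx=4,fy=4))
E
```

```text
26.1167 [-0.79 -1.25  0.32] [ 5.6 -3.1  3.9] 26.439130513227553 [ 0.55   0.727 -0.621  1.771  0.555  0.824 -1.861] 0.04882325884005899
```

View pics/wrist5.png

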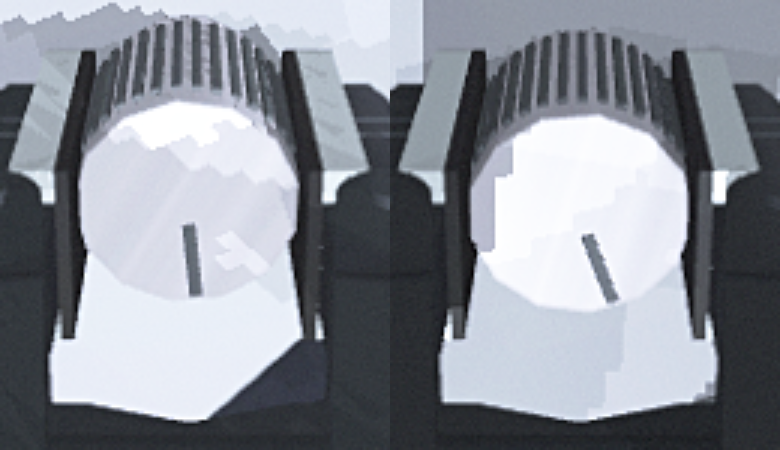

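View pics/scene5.png

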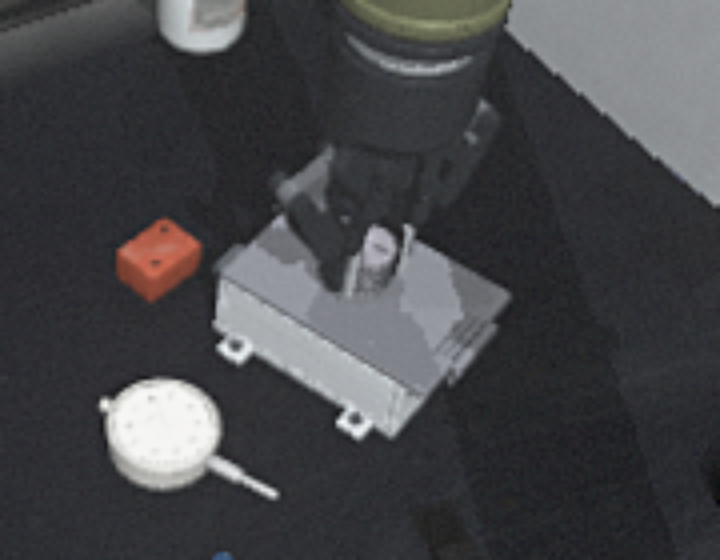

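```bash
cat >> h.py <<'E'
def mark(im,ci,zt,tag):
    g=cv2.cvtColor(im,cv2.COLOR_RGB2GRAY)
    N,_=cv2.projectPoints(np.zeros((1,3)),np.eye(3),np.zeros(3),np.eye(3),None)
    m=np.zeros_like(g)
    m[295:340,295:348]=255
    dark=((g<140)&(m>0)).astype(np.uint8)
    n,lab,st,cen=cv2.connectedComponentsWithStats(dark)
    out=[]
    for i in range(1,n):
        if 20<st[i,4]<200:
            rc=np.argwhere(lab==i)
            W=np.array([ground(ci,p,zt)[:2] for p in rc]);w=140-g[lab==i].astype(float)
            c=np.average(W,axis=0,weights=w);u,s,vt=np.linalg.svd((W-c)*np.sqrt(w)[:,None])
            out.append((int(st[i,4]),cen[i].round(1).tolist(),float(np.arctan2(vt[0,1],vt[0,0])%np.pi),(s[:2]).round(1).tolist(),c.round(1).tolist()))
    return out
E
python3 - <<'E'
from rig import *
from h import *
import json
J=json.load(open("st.json"));q0=np.array(J["q0"]);d=np.array(J["d"]);a0=J["a0"];th=J["th"]
ci=camera_info("wrist");im=snapshot("wrist")
W4=cv2.imread("pics/wrist4.png")[:,:,::-1].copy()
print("mark now (world)",mark(im,ci,78.6,"a"),"gripper",ang(bot.observe()["eef_rot"]))
print("old pic w/ present cam pose",mark(W4,ci,82.6,"b"))
for k in range(5):
    th-=.025
    q=q0+d*(-6*th/(2*np.pi));q[6]-=th
    bot.move_j(q);T=[]
    for _ in range(3): bot.pause(.03);T.append(bot.observe()["ft_torque"][2])
    s=bot.observe();print(round(th,3),round((a0-ang(s["eef_rot"]))%(2*np.pi),3),np.mean(T).round(3),s["time_s"].round(2) if hasattr(s["time_s"],"round") else s["time_s"],s["force"].round(1))
    if np.mean(T)<0.03: break
J["th"]=th;json.dump(J,open("st.json","w"))
ci=camera_info("wrist");im=snapshot("wrist");np.save("w6.npy",im)
print("mark (world)",mark(im,ci,78.6,"a"),"gripper",ang(bot.observe()["eef_rot"]))
E
```

```text
mark now (world) [(88, [329.4, 318.7], 0.3871467188995319, [124.1, 17.5], [581.7, -131.3])] gripper 0.04922115178624328
old pic w/ present cam pose [(94, [323.6, 316.0], 0.1395806916649991, [158.1, 21.9], [585.2, -129.0])]
4.215 4.204 0.042 26.6167 [ 6.4 -4.5  3.4]
4.19 4.179 0.058 26.9667 [ 5.5 -3.4  3.1]
4.165 4.154 0.01 27.3167 [ 4.8 -2.5  3.5]
mark (world) [(87, [329.1, 319.0], 0.44061467826039147, [133.1, 19.1], [581.8, -131.7])] gripper 0.12359118829467611
```

```bash
python3 - <<'E'
from rig import *
from h import *
import json
J=json.load(open("st.json"));q0=np.array(J["q0"]);d=np.array(J["d"]);a0=J["a0"];th=J["th"]
zf=4.21
def go(th):
    q=q0+d*(-6*min(th,zf)/(2*np.pi));q[6]-=th;bot.move_j(q)
    T=[]
    for _ in range(3): bot.pause(.03);T.append(bot.observe()["ft_torque"][2])
    return np.mean(T)
for k in range(8):
    th+=.02;T=go(th);s=bot.observe();act=(a0-ang(s["eef_rot"]))%(2*np.pi)
    print(round(th,3),round(act,3),round(T,3),round(s["time_s"],2))
    if T>.3: break
ci=camera_info("wrist");im=snapshot("wrist")
print("mark (world)",mark(im,ci,78.6,"a"),"gripper",ang(bot.observe()["eef_rot"]))
J["th"]=th;json.dump(J,open("st.json","w"))
E
```

```text
4.185 4.174 -0.06 27.72
4.205 4.194 -0.057 28.07
4.225 4.213 0.042 28.42
4.245 4.233 0.336 28.77
mark (world) [(87, [329.5, 318.7], 0.3839718252490214, [124.0, 17.7], [581.8, -131.2])] gripper 0.04438084363254459
```

```bash
python3 - <<'E'
from rig import *
from h import *
import json
J=json.load(open("st.json"));q0=np.array(J["q0"]);d=np.array(J["d"]);a0=J["a0"];th=J["th"]
for t in np.linspace(th,4.218-np.pi/2,9)[1:]:
    q=q0+d*(-6*min(t,4.21)/(2*np.pi));q[6]-=t;bot.move_j(q);s=bot.observe()
    print(round(t,3),round(s["ft_torque"][2],2),s["force"].round(1))
bot.pause(.2)
s=bot.observe();act=(a0-ang(s["eef_rot"]))%(2*np.pi);print("act",act,s["time_s"],s["tool_pos"].round(2),s["gripper_width"],s["ft_torque"].round(2))
J["th"]=t;json.dump(J,open("st.json","w"))
ci=camera_info("wrist");im=snapshot("wrist");cv2.imwrite("pics/wrist7.png",im[:,:,::-1])
print("mark (world)",mark(im,ci,80.1,"a"),"gripper",ang(s["eef_rot"]))
im=snapshot("scene");cv2.imwrite("pics/scene7.png",cv2.resize(im[130:270,300:480,::-1],None,fx=4,fy=4))
E
```

```text
4.045 -0.01 [ 5.7 -2.7  4.9]
3.846 0.02 [ 4.8 -2.9  4.2]
3.646 0.02 [ 5.4 -1.3  4.4]
3.446 0.03 [ 5.1 -2.1  4.9]
3.246 0.07 [ 4.6 -1.   5.9]
3.047 0.07 [ 4.2 -1.2  5.2]
2.847 0.03 [ 3.6 -1.3  6. ]
2.647 0.06 [ 2.5 -1.   6.6]
act 2.6438506360042275 31.4833 [ 588.22 -128.95   76.9 ] 26.42312718357988 [-0.22 -0.6   0.05]
mark (world) [(83, [328.8, 320.2], 1.9779583608223945, [125.3, 17.7], [590.5, -135.3])] gripper 1.63322760149658
```

View pics/wrist7.png

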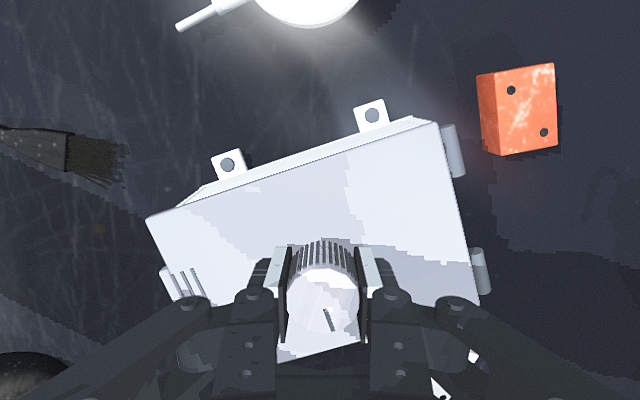

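View pics/scene7.png

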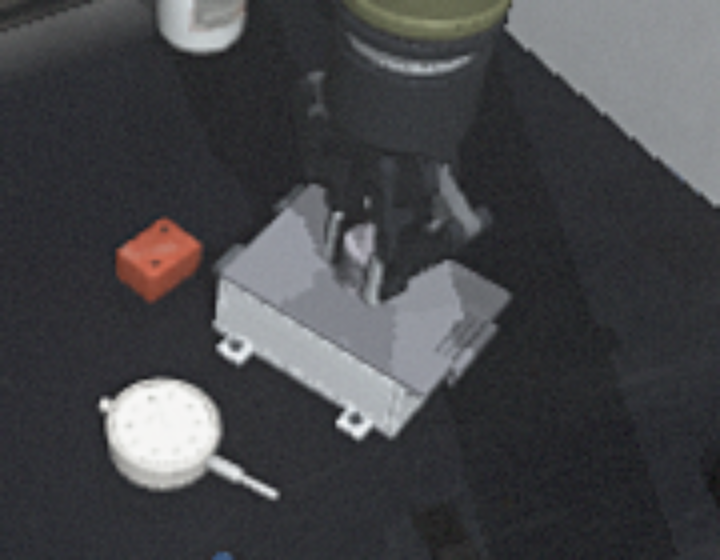

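The index line turned 1.59 rad from the stop (target 1.571), now ending at about (332,330) in the wrist view. The lid is flush, the bystanders look unmoved, and the nut is still gripped, so I'm handing in.

```bash
python3 -c "
from rig import *
print(bot.sign_off()); print(bot.observe()['time_s'])"
```

```text
the job is handed in; nothing more can be done
None
the job is handed in; nothing more can be done
```

The job is handed in at about 31.6 s on the robot's clock, well inside the 64 s limit. The lid is shut and the nut is backed off a quarter turn, still held in the jaws.

- **Lid:** I pressed it shut at the lip. The catch gave and the lid then met a hard stop at the shut height, with at most about 34 N on the fingertips. Later pictures show it flush.
- **Bottoming the nut:** I gripped it once and turned it about 4 rad clockwise. The torque then jumped to 0.62 N m at the hard stop. The jaws slipped about 0.25 rad on the nut around then, so I found the stop again gently. The torque and the nut's index line both put the stop in the same place.
- **Backing off:** The nut came back a quarter turn (1.571 rad). The gripper turned about 1.57–1.59 rad and the index line showed 1.593 rad, so they agree to about 0.02 rad.
- **Grip:** At the last check the jaws were still on the nut, reading 26.4 mm wide with almost no torque.
- **Bystanders:** The gauge and the orange block look unmoved in the last scene picture. The steel block was hidden behind the gripper there. It was last seen in place just after gripping, and nothing went near it.

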